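# Seat the tube block in the mixer and shut the holding bar

## Task

Put the aluminium tube block, right way up, into the mixer's pocket and press it down until it is hard home: a stiff pad under it holds it a few millimetres proud until you push, so finish with a steady push of about 15 N against the hard stop and keep it up for half a second. Only then swing the holding bar down over it until it is fully shut, and let go. Be gentle: never load the mixer or its bar with more than about 20 N, and leave the two tube racks and the bottle where they are.

Things in the scene. Friction and masses are not known exactly. Their poses are not given: they have to be found in the camera images.
- block_mid (a point): centre (half-way up) of the loose aluminium tube block: 70 mm (own x) by 50 mm (own y) by 64 mm high (z up), flat top and underside, 0.3 to 0.5 kg. Two rows of four dark flush bores on top; the plain strip between them, along x, can be pressed on. Stands on the bench at first. Grip it across its 50 mm width. It fits the pocket either way round (half turn about z).
- mixer: fixed white bench mixer, housing 200 mm (own x) by 160 mm (own y) by 60 mm high, pocket in its flat top; origin under the centre of its underside, on the bench, z up. Its own +x points from the pocket to the hinge of the holding bar. With the block fully home, the block's centre is 61 to 67 mm and its top 93 to 99 mm above the bench, depending on how the pocket's floor is set.
- pocket (a point): centre of the pocket's mouth, in the housing's top face, 60 mm above the bench, 20 mm from the mixer's origin towards its -x. The pocket is a rectangle 72.4 mm (mixer x) by 52.4 mm (mixer y), 25 to 31 mm deep to its hard stop, with a 3 mm chamfer round the mouth. The point's axes are the mixer's.
- hard_stop (a point): highest setting of the pocket's steel floor, the hard stop: 35 mm above the bench. The true floor is 0 to 6 mm lower, not measured: feel for it. On it a friction pad stands 2 to 6 mm high and carries the block: it sinks only under about 8 N in all (block's weight included), stays where pressed, ends flush with the floor. The floor has stiff rubber mounts: force rises 30 N per mm there.
- bar (a joint): angle of the holding bar's hinge: 0 = shut, level over the block (0.5 to 6.5 mm above it when home); grows as it opens, to 1.9; starts about upright, 1.45 to 1.75. The stiff hinge (about 0.25 N m) keeps it at any angle. At 0 it meets its own stop and points from the hinge along the mixer's -x over the pocket's middle. To shut it, push its outer face (upper when shut) over and down in an arc.
- hinge (a point): on the hinge axis of the holding bar, at the bar's middle: 75 mm from the mixer's origin towards its +x, 105.5 mm above the bench; the axis runs along the mixer's y. The bar, 12 mm thick and 16 mm wide, has its centre line through the axis. Two steel posts (12 mm square, 19 mm either side) carry it, up to 116 mm above the bench.
- bar_paddle (a point): centre of the outer (upper when shut) face of the orange paddle at the bar's free end, 138 mm along the bar from the hinge axis and 12 mm off its centre line, so 6 mm proud of the bar. The paddle is 34 mm square and 14 mm thick, its far edge 155 mm from the hinge axis; it is rubber-mounted and gives about 1 mm per 4 N, up to 5 mm, when pressed. Push the bar here.
- pink_rack_mid (a point): centre of a loose pink tube rack, 70 x 140 x 55 mm plus orange caps; leave alone.
- blue_rack_mid (a point): centre of a loose small blue tube rack, 50 x 50 x 30 mm plus white caps; leave alone.
- bottle_mid (a point): centre of a loose amber bottle, 64 mm diameter, 140 mm high; leave alone.

How it is judged:
By the outcome, as a careful person would: the job done as asked, in the order asked, and still so for the second after the job is handed in, with the robot touching nothing.
It also fails if it takes over 72 s, if anything falls off the work surface, if the arm or the gripper's body presses on something with over 40 N, if the wrist force passes 120 N, or if a joint passes its speed limit or range.

## Robot

A 7-joint arm with a two-finger parallel gripper is mounted at the origin on the work surface. World frame = base frame: x ahead of the robot, y to its left, z up, the work surface at z = 0. Lengths are in m, angles in rad, forces in N, time in s.
With the tool pointing down it reaches from about 0.4 to 0.85 m from the base axis. Payload 10.4 kg.
Tool frame: the origin (TCP) lies midway between the tips of the shut fingers; the grasp point (between the pads) lies 19 mm behind it; z points along the fingers, y is the line along which they close (so a half turn about z gives the same grasp; the last joint's range is limited). The gripper opens to 87 mm and grips with 3 to 60 N. Pads are 19 mm wide; open, the fingers measure 117 mm over their backs; the gripper's body (75 mm by 190 mm) begins 51 mm behind the grasp point.
Start: joints at [-1.139, 0.332, -0.065, 1.46, 0.022, 1.35, -0.088], TCP at [0.275, 0.561, 0.223] pointing down, gripper open.
Joint ranges: [-2.6, 2.6], [-0.5, 2.12], [-1.47, 1.34], [0.16, 2.42], [-1.27, 4.41], [0.06, 2.06], [-2.6, 2.6]. Speed limits (rad/s): [2.22, 2.22, 2.79, 2.79, 3.14, 3.14, 3.14].

## Interface

Orientations are given as a unit quaternion [x, y, z, w].
In Python, from workcell import sensors, imaging, workorder gives the robot as it stands.
- The arm moves only by the tool move_arm, never from a script. Its argument "motion" is a list of rows, each a list of 3 entries, a list of its own where there are three numbers: the closure, from -1 (fully open) to 1 (shut), then the shift along the tool's x, y, z in mm, then the turn about the tool's z in rad. In form: [[gripper, [tx, ty, tz], roll], ...]. A call has exactly 5 rows; each row shifts and turns the commanded pose from where the row before left it, along the tool's axes as they then stand; what a row does not reach is not made up. A row lasts 1/10 s, in which the tool goes at most 50 mm and 8.59 degrees, less where a joint would pass 70% of its speed; a pose out of reach is approached as far as the arm can. A call is refused whole if a number of a shift passes 50 or a number of a turn 0.15, either way. A call with a gripper value outside its range is refused whole. The fingers move at their own pace and stop on an object; "newtons" is the grip in N (left out, the last holds). Time passes only in rows, so rows that do not move let the fingers close, or fill a call up. It gives the time, the measured TCP pose, the force, the opening and the grip force at its end, in the units of the state.
- sensors.sense(): the state, without advancing time (a new reading comes with each control period).
- imaging.read_camera(name): name is "side" or "top" or "wrist"; returns the picture (480x640x3 uint8, red, green, blue); there is no depth.
- imaging.camera_model(name): a dict with "camera_matrix" (3x3 intrinsics, pixels), "origin" and "attitude" of the camera in the world. Camera axes: x right, y down, z forward; pixel columns grow to the right and rows downward; lengths in m; the calibration is good to about 2 mm. The wrist camera is an equidistant fisheye: a pixel r from the principal point sees the ray r / f radians off the axis. A picture is of the moment at which its call begins: read the wrist's pose just before it. camera_model takes no time and is no camera call; for the wrist camera it gives the pose at the moment of the call.
- workorder.job_done(): hands the job in; it is judged then, once.
The state is a dict: "t": time; "qpos": joint angles; "dq": joint speeds; "tau": joint torques, N m; "tool_pos": TCP position; "eef_rot": TCP orientation; "wrist_force": force on the tool from outside, world axes, zero at the start; "wrist_torque": the same for the moment, N m; "finger_gap": finger opening in m; "grip_force": force on a finger pad.
Only numpy, scipy, OpenCV 4.12 (cv2) and the standard library are available. Lean on these libraries where they do the work, as an engineer would, in place of code of your own. Each camera call takes 0.05 s, during which the arm holds its last target. There are 200 camera calls.

## Working session

There is one attempt and no reset: what is moved stays moved. The work goes in short steps, Python scripts to look and compute and a tool call to move; the robot and the scene stay as the last step left them, time stands still between calls to the robot, and variables do not carry over. Pictures are saved under pics/ and viewed, at most 10 in all, crops included, and the job is handed in when it is done.

Besides the shell and the picture viewer there is one more tool, called as name([rows], argument=value, ...), one row to a line, values as JSON. move_arm: Moves the arm, as the interface text tells. Its arguments: {"type":"object","properties":{"motion":{"type":"array","items":{"type":"array"}},"newtons":{"type":"number"}},"required":["motion"]}

```bash
mkdir -p pics; ls; python3 - <<'E'
from workcell import sensors, imaging
import cv2
s=sensors.sense();print(s)
for n in ["side","top","wrist"]:
    m=imaging.camera_model(n);print(n,m)
    im=imaging.read_camera(n);cv2.imwrite(f"pics/{n}0.png",im[:,:,::-1])
E
```

```text
pics
{'t': 0.0, 'qpos': array([-1.13859083,  0.33290096, -0.06468286,  1.46094616,  0.02161862,
        1.34985661, -0.08851831]), 'dq': array([ 0.00125951, -0.00077658, -0.00053362,  0.00237687, -0.00139738,
       -0.00137353, -0.00051181]), 'tau': array([-1.01581420e-03, -6.23265338e+01,  2.39437725e-02, -3.89899278e+01,
       -6.15045056e-02,  3.98312195e-02,  1.03131570e-04]), 'tool_pos': array([0.27440912, 0.56111965, 0.22173341]), 'eef_rot': array([ 2.25452386e-01,  9.74253930e-01, -6.97869560e-04, -1.16730360e-04]), 'wrist_force': array([ 0.29202122, -0.89548451, -0.90826916]), 'wrist_torque': array([-0.06134204, -0.01391324, -0.01565449]), 'grip_force': 0.0, 'finger_gap': 0.08678157357355312}
side {'camera_matrix': array([[581.16028413,   0.        , 317.61331513],
       [  0.        , 581.16028413, 243.82263531],
       [  0.        ,   0.        ,   1.        ]]), 'origin': array([0.53466213, 1.01129347, 0.66766743]), 'attitude': array([-0.02455503,  0.87431125, -0.48446424,  0.01647076])}
top {'camera_matrix': array([[545.90004341,   0.        , 313.8603462 ],
       [  0.        , 545.90004341, 238.94960173],
       [  0.        ,   0.        ,   1.        ]]), 'origin': array([0.32897884, 0.07591833, 1.21964872]), 'attitude': array([ 0.74457014, -0.65736312,  0.07638208, -0.08749176])}
wrist {'camera_matrix': array([[371.64829954,   0.        , 321.30948259],
       [  0.        , 371.64829954, 240.44820247],
       [  0.        ,   0.        ,   1.        ]]), 'origin': array([0.21244571, 0.59294726, 0.3830417 ]), 'attitude': array([0.84136014, 0.52525077, 0.06697902, 0.10834464])}
```

View pics/top0.png

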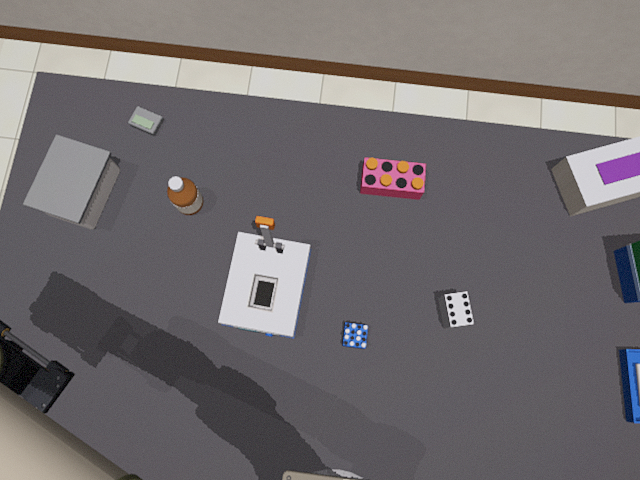

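View pics/side0.png

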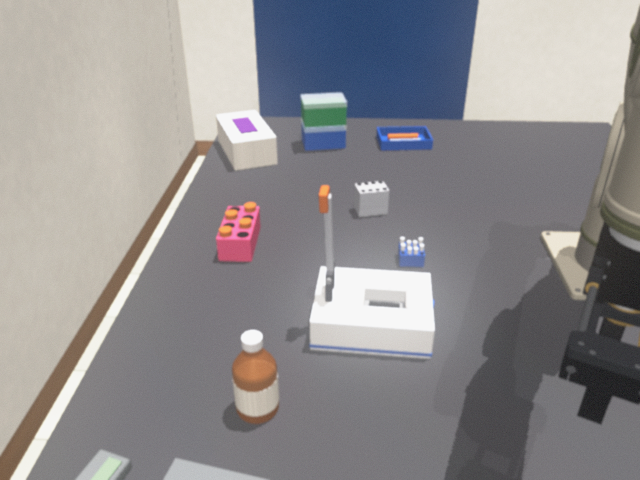

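The top view shows the mixer at about (265,285), its pocket at (263,292), the hinge at (271,245) and the paddle at (265,222). The block is at (459,309), the blue rack at (355,335), the pink rack at (393,177) and the bottle at (184,195). In the side view the block is at (372,200), the mixer at (375,310) and the bar stands upright.

```bash
cat > h.py <<'E'
import numpy as np, cv2
from scipy.spatial.transform import Rotation as R
from workcell import sensors, imaging
def rays(m,px):
    px=np.atleast_2d(np.array(px,float));K=m["camera_matrix"]
    d=np.c_[(px[:,0]-K[0,2])/K[0,0],(px[:,1]-K[1,2])/K[1,1],np.ones(len(px))]
    return R.from_quat(m["attitude"]).apply(d)
def frays(m,px):
    px=np.atleast_2d(np.array(px,float));K=m["camera_matrix"]
    v=(px-K[:2,2])/K[0,0];t=np.linalg.norm(v,axis=1,keepdims=True)
    return R.from_quat(m["attitude"]).apply(np.c_[np.sin(t)*v/t,np.cos(t)])
def plane(m,px,z,f=rays):
    d=f(m,px);o=m["origin"];return o+d*((z-o[2])/d[:,2])[:,None]
def proj(m,P):
    c=R.from_quat(m["attitude"]).inv().apply(np.atleast_2d(P)-m["origin"]);q=c@m["camera_matrix"].T;return q[:,:2]/q[:,2:]
E
python3 - <<'E'
from h import *
im=cv2.imread("pics/top0.png");m=imaging.camera_model("top");g=im.min(2)
def rect(x0,y0,x1,y1,th,z):
    k=np.zeros_like(g);k[y0:y1,x0:x1]=(g[y0:y1,x0:x1]>th)*255
    c=max(cv2.findContours(k,cv2.RETR_EXTERNAL,cv2.CHAIN_APPROX_NONE)[0],key=cv2.contourArea)
    w=plane(m,c[:,0],z)[:,:2]
    r=cv2.minAreaRect((w*1000).astype(np.float32));print(r,cv2.boxPoints(r).round(1).tolist())
for th in(120,160,190,210):
    rect(435,285,485,335,th,.064);rect(210,225,320,345,th,.06)
# bores
k=((g<110)*255).astype(np.uint8)
for (x0,y0,x1,y1,z) in [(446,292,473,327,.064),(240,265,290,320,.06)]:
    n,l,s,c=cv2.connectedComponentsWithStats(k[y0:y1,x0:x1])
    for i in range(1,n):
        if s[i,4]>8: print(s[i],plane(m,c[i]+[x0,y0],z)[0].round(4))
# paddle
hsv=cv2.cvtColor(im,cv2.COLOR_BGR2HSV)
for n in("top","side"):
    I=cv2.imread(f"pics/{n}0.png");h=cv2.cvtColor(I,cv2.COLOR_BGR2HSV)
    o=cv2.inRange(h,(5,180,120),(18,255,255));nn,l,s,c=cv2.connectedComponentsWithStats(o)
    for i in range(1,nn):
        if s[i,4]>30: print(n,s[i],c[i].round(1))
a=im[270:320,240:290,:];b=im[285:335,435:485]
cv2.imwrite("pics/c1.png",cv2.resize(np.hstack([a,b]),None,fx=8,fy=8,interpolation=cv2.INTER_NEAREST))
E
```

```text
((488.41314697265625, -210.90487670898438), (71.1912841796875, 51.030643463134766), 15.108672142028809) [[447.3999938964844, -195.5], [460.70001220703125, -244.8000030517578], [529.4000244140625, -226.3000030517578], [516.0999755859375, -177.0]]
((492.2183837890625, 204.5218505859375), (162.57484436035156, 205.0557861328125), 86.744384765625) [[385.20001220703125, 129.1999969482422], [590.0, 117.5], [599.2000122070312, 279.8999938964844], [394.5, 291.5]]
((488.2068176269531, -210.86819458007812), (70.30963134765625, 50.030479431152344), 15.217337608337402) [[447.70001220703125, -196.0], [460.8999938964844, -244.1999969482422], [528.7000122070312, -225.8000030517578], [515.5999755859375, -177.5]]
((492.9029541015625, 204.6569366455078), (161.38783264160156, 202.4630584716797), 86.68557739257812) [[387.20001220703125, 130.0], [589.2999877929688, 118.19999694824219], [598.5999755859375, 279.3999938964844], [396.5, 291.1000061035156]]
((488.74761962890625, -210.2415313720703), (68.25950622558594, 47.82147979736328), 14.897684097290039) [[449.6000061035156, -195.89999389648438], [461.8999
[... 916 characters left out ...]
[ 0.5108 -0.2351  0.064 ]
[16  2  5  4 17] [ 0.5176 -0.2204  0.064 ]
[ 1  4  5  4 15] [ 0.5094 -0.1886  0.064 ]
[18 10  4  4 15] [ 0.5014 -0.2246  0.064 ]
[ 3 12  4  5 16] [ 0.4924 -0.1931  0.064 ]
[ 0 15  4 20 50] [ 0.4637 -0.1878  0.064 ]
[20 18  4  4 15] [ 0.4846 -0.2294  0.064 ]
[ 4 20  5  4 16] [ 0.4765 -0.1974  0.064 ]
[21 26  5  4 16] [ 0.4684 -0.2337  0.064 ]
[ 6 28  4  4 14] [ 0.4598 -0.2017  0.064 ]
[14 33 13  2 18] [ 0.455  -0.2305  0.064 ]
[ 14  16  20  26 382] [0.4701 0.2029 0.06  ]
top [366 158  11  11  45] [371.3 163.2]
top [397 165  11   8  34] [402.9 168.6]
top [381 175  11  11  31] [387.2 180.9]
top [412 178  11  11  45] [416.8 182.7]
top [255 216  19  13  94] [264.4 221.5]
```

View pics/c1.png

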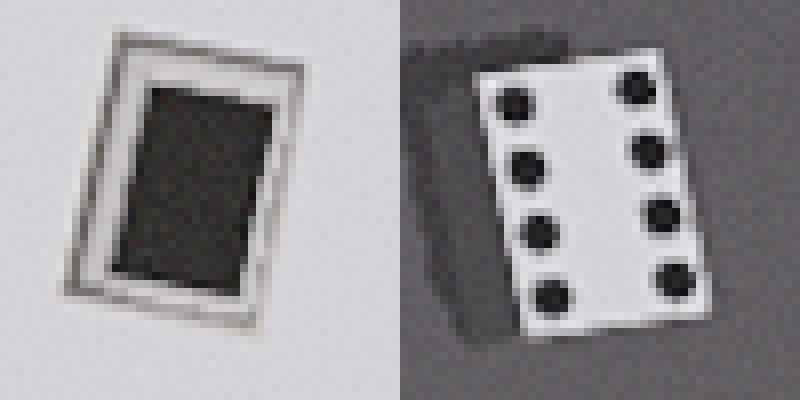

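The crop shows the pocket mouth as a clean rectangle centred near (263.3,292.4). The block is upright with two rows of four bores. I estimate the block at (0.4887,-0.211) with yaw +15.1°, and the mixer origin at (0.493,0.205) with yaw -3.3°. Next I move towards the block.

move_arm([
  [-1,[-20,-18,0],0],
  [-1,[-33,-31,0],0],
  [-1,[-33,-31,0],0],
  [-1,[-33,-31,0],0],
  [-1,[-33,-31,0],0],
], newtons=30)

```text
t: 0.65
tool_pos: [0.349, 0.3653, 0.2223]
eef_rot: [0.225, 0.974, -0.0, -0.0]
wrist_force: [1.4, 1.0, 0.8]
finger_gap: 0.0867
grip_force: 0.0
```

move_arm([
  [-1,[-33,-31,0],0],
  [-1,[-33,-31,0],0],
  [-1,[-33,-31,0],0],
  [-1,[-33,-31,0],0],
  [-1,[-33,-31,0],0],
])

```text
t: 1.15
tool_pos: [0.429, 0.1535, 0.2225]
eef_rot: [0.225, 0.974, 0.0, -0.0]
wrist_force: [0.2, 0.9, -0.4]
finger_gap: 0.0876
grip_force: 0.0
```

move_arm([
  [-1,[-21,-30,0],0],
  [-1,[-21,-30,0],0],
  [-1,[-21,-30,0],0],
  [-1,[-21,-30,0],0],
  [-1,[-21,-30,0],0],
])

```text
t: 1.65
tool_pos: [0.4572, -0.027, 0.2225]
eef_rot: [0.225, 0.974, 0.0, 0.0]
wrist_force: [0.6, 0.5, -0.1]
finger_gap: 0.0868
grip_force: 0.0
```

```bash
cat >> h.py <<'E'
def go(x,y,z,yaw):
    "shift in tool axes (mm) and total roll to reach TCP x,y,z with tool y axis at yaw deg"
    s=sensors.sense();r=R.from_quat(s["eef_rot"]);M=r.as_matrix()
    d=M.T@(np.array([x,y,z])-s["tool_pos"])*1000
    a=np.degrees(np.arctan2(M[1,1],M[0,1]))
    print("t",round(s["t"],2),"pos",s["tool_pos"].round(4),"yaw",a.round(2),"tilt",M[:,2].round(3),"shift",d.round(1),"roll",-np.radians((yaw-a+90)%180-90).round(4),"F",s["wrist_force"].round(1),"gap",round(s["finger_gap"],4),"q",s["qpos"].round(2))
E
python3 - <<'E'
from h import *
go(.4887,-.211,.20,105.1)
m=imaging.camera_model("top")
print("pocket",plane(m,[[263.3,292.4]],.06)[0].round(4))
I=cv2.imread("pics/side0.png");h=cv2.cvtColor(I,cv2.COLOR_BGR2HSV)[180:215,312:335]
I=I[180:215,312:335];print(cv2.cvtColor(I,cv2.COLOR_BGR2HSV)[12:20:4,5:15:3].tolist())
o=cv2.inRange(h,(3,150,90),(20,255,255));ys,xs=np.nonzero(o);ps=(xs.mean()+312,ys.mean()+180);print(len(xs),ps)
ms=imaging.camera_model("side")
th=np.radians(-3.3);ex=np.array([np.cos(th),np.sin(th),0]);O=np.array([.493,.2047,0]);H=O+.075*ex+[0,0,.1055]
for a in np.arange(1.4,1.81,.05):
    P=H+ .138*(-np.cos(a)*ex+np.sin(a)*np.array([0,0,1]))+.005*(np.sin(a)*ex+np.cos(a)*np.array([0,0,1]))
    print(a.round(2),proj(m,P).round(1),proj(ms,P).round(1))
print(proj(ms,O+[0,0,.06]+np.array([.1*ex+[0,0,0]])))
E
```

```text
t 1.65 pos [ 0.4572 -0.027   0.2225] yaw 63.94 tilt [ 0.  0. -1.] shift [-109.2 -151.5   22.5] roll -0.7183 F [ 0.6  0.5 -0.1] gap 0.0868 q [-0.52 -0.07  0.47  1.9   0.03  1.3   1.05]
pocket [0.472 0.204 0.06 ]
[[[154, 14, 125], [13, 153, 245], [16, 153, 246], [14, 161, 246]], [[171, 15, 121], [9, 160, 207], [10, 163, 214], [10, 158, 200]]]
146 (np.float64(323.47945205479454), np.float64(196.32876712328766))
1.4 [[261.7 237.6]] [[340.  200.2]]
1.45 [[262.5 234. ]] [[335.7 199.5]]
1.5 [[263.2 230.3]] [[331.3 199.1]]
1.55 [[263.9 226.8]] [[326.9 198.8]]
1.6 [[264.7 223.3]] [[322.6 198.8]]
1.65 [[265.5 219.8]] [[318.2 198.9]]
1.7 [[266.3 216.5]] [[313.9 199.2]]
1.75 [[267.1 213.2]] [[309.6 199.8]]
1.8 [[267.9 210.1]] [[305.5 200.5]]
[[313.49168511 291.83435824]]
```

move_arm([
  [-1,[-22,-30,0],0],
  [-1,[-22,-30,0],0],
  [-1,[-22,-30,0],0],
  [-1,[-22,-30,0],0],
  [-1,[-21,-31.5,0],0],
])

```text
t: 2.15
tool_pos: [0.4888, -0.2107, 0.2225]
eef_rot: [0.225, 0.974, 0.0, 0.0]
wrist_force: [0.7, 0.7, 0.2]
finger_gap: 0.0873
grip_force: 0.0
```

move_arm([
  [-1,[0,0,10],-0.144],
  [-1,[0,0,10],-0.144],
  [-1,[0,0,2],-0.144],
  [-1,[0,0,0],-0.143],
  [-1,[0,0,0],-0.143],
])

```text
t: 2.65
tool_pos: [0.4884, -0.2094, 0.2002]
eef_rot: [-0.134, 0.991, 0.0, -0.0]
wrist_force: [-0.5, 0.2, 0.2]
finger_gap: 0.087
grip_force: 0.0
```

move_arm([
  [-1,[0,0,0],0],
  [-1,[0,0,0],0],
  [-1,[0,0,0],0],
  [-1,[0,0,0],0],
  [-1,[0,0,0],0],
])

```text
t: 3.15
tool_pos: [0.4887, -0.2094, 0.2005]
eef_rot: [-0.131, 0.991, 0.0, -0.0]
wrist_force: [0.4, 0.4, 1.0]
finger_gap: 0.0873
grip_force: 0.0
```

```bash
python3 - <<'E'
from h import *
go(.4887,-.211,.036,105.1)
m=imaging.camera_model("wrist");im=imaging.read_camera("wrist")[:,:,::-1].copy();cv2.imwrite("pics/w1.png",im)
c=R.from_quat(m["attitude"]).inv().apply(np.array([.4887,-.211,.064])-m["origin"]);t=np.arctan2(np.hypot(*c[:2]),c[2])
u=m["camera_matrix"][:2,2]+371.65*t*c[:2]/np.hypot(*c[:2]);print("expected block px",u)
g=im.min(2);x,y=u.astype(int);k=((g<100)*255).astype(np.uint8)
n,l,s,ce=cv2.connectedComponentsWithStats(k)
for i in range(1,n):
    if 20<s[i,4]<600 and np.hypot(*(ce[i]-u))<110: print(s[i],ce[i].round(1),plane(m,ce[i],.064,frays)[0].round(4))
E
```

```text
t 3.15 pos [ 0.4887 -0.2094  0.2005] yaw 105.02 tilt [-0.  0. -1.] shift [  0.4  -1.6 164.5] roll -0.0014 F [0.4 0.4 1. ] gap 0.0873 q [-0.25  0.15  0.63  1.77 -0.09  1.26  2.23]
expected block px [317.63747673 229.26957767]
[295 189  12  13 125] [300.4 195.1] [ 0.465  -0.2318  0.064 ]
[335 189  13  13 122] [340.9 195.1] [ 0.4565 -0.2002  0.064 ]
[295 210  12  13 115] [300.5 216. ] [ 0.4815 -0.2273  0.064 ]
[335 211  13  12 118] [340.9 216.1] [ 0.4731 -0.1955  0.064 ]
[295 230  12  13 113] [300.8 236.3] [ 0.4981 -0.2229  0.064 ]
[335 231  13  12 117] [340.7 236.2] [ 0.4895 -0.1911  0.064 ]
[264 248  28  26 317] [278.  256.1] [ 0.5197 -0.2373  0.064 ]
[412 249  11   7  21] [417.4 251.5] [ 0.4852 -0.1239  0.064 ]
[295 250  13  12 116] [300.9 255.7] [ 0.5143 -0.2187  0.064 ]
[335 250  12  12 114] [340.4 255.7] [ 0.5057 -0.1868  0.064 ]
[357 256  10   6  21] [362.1 258.3] [ 0.5032 -0.1684  0.064 ]
[384 256  10  15  31] [388.6 261.5] [ 0.5001 -0.1456  0.064 ]
[393 258  18  20  57] [403.  270.1] [ 0.5043 -0.1308  0.064 ]
[295 267  17   6  34] [301.5 269. ] [ 0.5256 -0.2154  0.064 ]
[360 26
[... 160 characters left out ...]
5 -0.1497  0.064 ]
[318 272  13  14  47] [323.9 278.6] [ 0.529  -0.1948  0.064 ]
[332 274  21  13  61] [340.8 281.4] [ 0.5278 -0.1801  0.064 ]
[390 276   6  12  24] [392.3 281.7] [ 0.5168 -0.1366  0.064 ]
[396 276   6  13  22] [398.3 281.8] [ 0.5156 -0.1314  0.064 ]
[364 279   9  10  26] [367.2 282.4] [ 0.5229 -0.1577  0.064 ]
[374 280  13  11  36] [378.9 285. ] [ 0.5227 -0.1471  0.064 ]
[306 282   9  11  25] [310.2 286.5] [ 0.5391 -0.2043  0.064 ]
[283 285  13   4  22] [289.9 286.5] [ 0.5437 -0.2212  0.064 ]
[317 284   7  12  30] [320.1 290.2] [ 0.5402 -0.1951  0.064 ]
[351 287   9   8  26] [355.2 290. ] [ 0.5323 -0.1658  0.064 ]
[397 288   6  10  22] [399.6 292.6] [ 0.525  -0.1269  0.064 ]
```

View pics/w1.png

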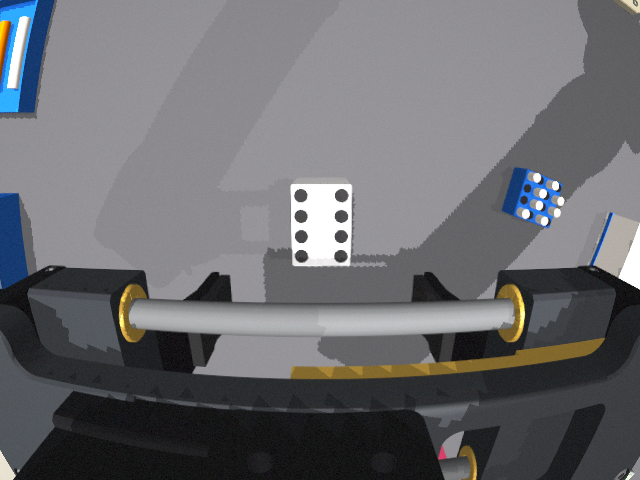

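The wrist view shows the block centred near (320,226), squarely between the fingers. Its bores give (0.4855,-0.2093) with yaw 14.9°, within 3.5 mm of the top view, so I grasp at the mean.

move_arm([
  [-1,[1.7,-0.4,30],0],
  [-1,[0,0,35],0],
  [-1,[0,0,35],0],
  [-1,[0,0,30],0],
  [-1,[0,0,20],0],
])

```text
t: 3.7
tool_pos: [0.4861, -0.2099, 0.0484]
eef_rot: [-0.131, 0.991, 0.0, -0.001]
wrist_force: [-0.8, 0.5, -0.0]
finger_gap: 0.0872
grip_force: 0.0
```

move_arm([
  [-1,[0,0,10],0],
  [-1,[0,0,4.5],0],
  [-1,[0,0,0],0],
  [0,[0,0,0],0],
  [1,[0,0,0],0],
], newtons=30)

```text
t: 4.2
tool_pos: [0.4878, -0.2104, 0.037]
eef_rot: [-0.131, 0.991, -0.0, 0.001]
wrist_force: [0.3, 0.3, 0.8]
finger_gap: 0.0781
grip_force: 0.0
```

move_arm([
  [1,[0,0,0],0],
  [1,[0,0,0],0],
  [1,[0,0,0],0],
  [1,[0,0,0],0],
  [1,[0,0,0],0],
])

```text
t: 4.7
tool_pos: [0.4872, -0.2103, 0.0361]
eef_rot: [-0.131, 0.991, 0.0, 0.0]
wrist_force: [-0.6, 0.1, 1.2]
finger_gap: 0.0496
grip_force: 30.0
```

move_arm([
  [1,[0,0,-15],0],
  [1,[0,0,-30],0],
  [1,[0,0,-35],0],
  [1,[0,0,-35],0],
  [1,[0,0,-15],0],
])

```text
t: 5.2
tool_pos: [0.4879, -0.211, 0.1699]
eef_rot: [-0.131, 0.991, -0.001, 0.002]
wrist_force: [-1.0, 0.3, -4.9]
finger_gap: 0.0493
grip_force: 30.0
```

move_arm([
  [1,[0,0,0],0.08],
  [1,[0,0,0],0.08],
  [1,[0,0,0],0.08],
  [1,[0,0,0],0.08],
  [1,[0,0,0],0],
])

```text
t: 5.7
tool_pos: [0.4867, -0.2103, 0.1664]
eef_rot: [0.029, 1.0, 0.0, -0.0]
wrist_force: [-0.1, 0.0, -4.4]
finger_gap: 0.05
grip_force: 30.0
```

move_arm([
  [1,[4,20,0],0],
  [1,[4,37,0],0],
  [1,[4,37,0],0],
  [1,[4,37,0],0],
  [1,[4,37,0],0],
])

```text
t: 6.2
tool_pos: [0.4762, -0.0402, 0.1665]
eef_rot: [0.027, 1.0, 0.0, 0.0]
wrist_force: [1.3, -0.1, -4.5]
finger_gap: 0.0495
grip_force: 30.0
```

move_arm([
  [1,[4,37,0],0],
  [1,[4,37,0],0],
  [1,[4,30,0],0],
  [1,[0,22,0],0],
  [1,[0,0,0],0],
])

```text
t: 6.7
tool_pos: [0.4715, 0.0884, 0.1663]
eef_rot: [0.025, 1.0, 0.0, -0.0]
wrist_force: [0.3, -0.4, -4.7]
finger_gap: 0.0502
grip_force: 30.0
```

move_arm([
  [1,[0,0,0],0],
  [1,[0,0,0],0],
  [1,[0,0,0],0],
  [1,[0,0,0],0],
  [1,[0,0,0],0],
])

```text
t: 7.2
tool_pos: [0.4719, 0.0847, 0.1661]
eef_rot: [0.029, 1.0, 0.0, -0.0]
wrist_force: [-0.1, 0.2, -3.7]
finger_gap: 0.0499
grip_force: 30.0
```

```bash
python3 - <<'E'
from h import *
go(.4725,.205,.16,86.7)
m=imaging.camera_model("wrist");im=imaging.read_camera("wrist")[:,:,::-1].copy();cv2.imwrite("pics/w2.png",im)
np.save("w2.npy",m,allow_pickle=True)
E
```

```text
t 7.2 pos [0.4719 0.0847 0.1661] yaw 86.71 tilt [-0.  0. -1.] shift [  6.3 120.2   6.1] roll 0.0002 F [-0.1  0.2 -3.7] gap 0.0499 q [-0.65  0.04  0.39  1.93 -0.02  1.18  1.26]
```

View pics/w2.png

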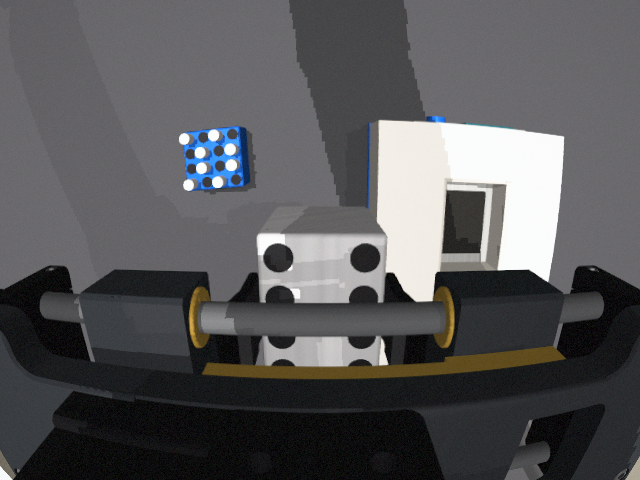

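The wrist view shows the held block with its front top edge at v≈233 and bores at (279,257) and (365,257). The mixer top's left-hand corners are at (378,122) and (563,137), and the pocket mouth spans u≈446–506 with its near edge at v≈182. I measure both in this one view.

```bash
python3 - <<'E'
from h import *
m=np.load("w2.npy",allow_pickle=True).item();im=cv2.imread("pics/w2.png");g=cv2.cvtColor(im,cv2.COLOR_BGR2GRAY)
O=np.array([.493,.2047,0])
def mix(P):
    th=np.radians(-3.3);d=(P-O)[:,:2];return np.c_[d@[np.cos(th),np.sin(th)],d@[-np.sin(th),np.cos(th)]]*1000
for v in(205,230): 
    print(v,g[v,364:384:1].tolist(),g[v,436:456].tolist(),g[v,480:515].tolist(),g[v,545:565].tolist())
for u in(465,480): print(u,g[170:196,u].tolist(), g[118:142,u].tolist())
# bores
k=((g<70)*255).astype(np.uint8)[240:272,262:382];n,l,s,c=cv2.connectedComponentsWithStats(k)
T=sensors.sense()["tool_pos"]
for i in range(1,n):
    if s[i,4]>100:
        P=plane(m,c[i]+[262,240],.194,frays)[0];print("bore",s[i],(c[i]+[262,240]).round(1),P.round(4),((P-T)[:2]@np.array([[-.9983,.0576],[.0576,.9983]])*1000).round(2))
print("corners",mix(plane(m,[[378,122],[563,137]],.06,frays)).round(1))
E
```

```text
205 [69, 66, 58, 65, 85, 99, 103, 98, 102, 100, 105, 101, 100, 206, 235, 238, 238, 239, 239, 238] [238, 236, 238, 237, 237, 236, 235, 210, 203, 115, 39, 36, 33, 40, 37, 44, 60, 57, 56, 57] [55, 57, 54, 59, 121, 211, 221, 227, 229, 227, 223, 164, 124, 124, 126, 125, 123, 124, 124, 123, 124, 123, 114, 115, 156, 250, 251, 251, 251, 251, 252, 252, 252, 252, 251] [252, 251, 251, 251, 252, 251, 252, 252, 252, 252, 252, 252, 252, 252, 179, 110, 108, 106, 105, 105]
230 [98, 104, 101, 99, 97, 100, 99, 99, 101, 98, 98, 101, 99, 100, 98, 99, 103, 102, 126, 194] [237, 237, 237, 237, 237, 224, 212, 143, 65, 35, 36, 40, 40, 37, 38, 37, 36, 41, 35, 41] [53, 56, 127, 219, 224, 230, 231, 227, 223, 134, 125, 126, 126, 123, 126, 125, 125, 123, 125, 123, 125, 125, 205, 251, 251, 251, 252, 252, 252, 252, 252, 252, 252, 252, 252] [251, 252, 252, 251, 252, 252, 252, 252, 251, 252, 251, 182, 109, 109, 105, 107, 108, 106, 105, 104]
465 [252, 252, 252, 252, 252, 252, 252, 252, 251, 248, 246, 246, 209, 175, 169, 229, 239, 237, 238, 239, 188, 99, 56, 58, 56, 58] [109, 107, 110, 107, 98, 74, 181, 246, 252, 251, 252, 252, 252, 252, 252, 252, 252, 252, 252, 252, 252, 252, 252, 252]
480 [252, 252, 252, 252, 252, 252, 252, 252, 252, 251, 249, 249, 242, 175, 163, 164, 162, 176, 234, 234, 228, 125, 56, 56, 57, 53] [107, 108, 108, 109, 110, 110, 110, 151, 237, 252, 252, 251, 252, 252, 252, 252, 252, 252, 252, 251, 252, 252, 252, 252]
bore [  2   4  29  28 637] [278.  257.6] [0.4435 0.0714 0.194 ] [ 27.59 -15.02]
bore [ 89   4  29  28 643] [364.8 257.7] [0.4454 0.1041 0.194 ] [27.59 17.74]
corners [[-100.9  -79.2]
 [-101.8   79.9]]
```

```bash
python3 - <<'E'
from h import *
m=np.load("w2.npy",allow_pickle=True).item()
th=np.radians(-3.3);A=np.array([[np.cos(th),np.sin(th)],[-np.sin(th),np.cos(th)]])
O=np.array([.493,.2047])
def mix(px,z): return ((plane(m,px,z,frays)[:,:2]-O)@A.T*1000).round(2).tolist()
print("front edge x=-100:",mix([[465,123.6],[480,124.7]],.06))
print("left/right y=-80,80:",mix([[376.7,205],[381.7,230],[558.7,205],[555.8,230]],.06))
print("pocket y outer +-29.2:",mix([[442.5,205],[504.5,205],[440.7,230],[501.8,230]],.06))
print("pocket y inner at z57 +-26.2:",mix([[445,205],[503.5,205],[443,230],[501.5,230]],.057))
print("pocket front x outer -59.2",mix([[465,178.8],[480,179.2]],.06)," inner z57 -56.2",mix([[465,182],[480,182.8]],.057))
# block front top edge in hand, tool x expected 35
im=cv2.imread("pics/w2.png",0);print(im[225:242,320].tolist(),im[225:242,300].tolist(),im[262,250:265].tolist(),im[262,378:395].tolist())
E
```

```text
front edge x=-100: [[-103.45, -12.62], [-103.65, -0.07]]
left/right y=-80,80: [[-40.33, -79.04], [-21.53, -74.66], [-44.41, 80.46], [-22.75, 80.55]]
pocket y outer +-29.2: [[-41.12, -28.28], [-42.5, 25.31], [-21.75, -28.37], [-22.17, 25.07]]
pocket y inner at z57 +-26.2: [[-40.69, -25.21], [-42.02, 25.99], [-21.08, -25.43], [-21.48, 26.4]]
pocket front x outer -59.2 [[-61.65, -11.05], [-61.9, 1.69]]  inner z57 -56.2 [[-58.94, -9.69], [-58.86, 3.24]]
[99, 98, 100, 99, 99, 97, 98, 103, 127, 155, 172, 182, 191, 193, 197, 197, 196] [98, 99, 98, 101, 102, 95, 98, 97, 125, 153, 175, 182, 188, 196, 201, 197, 200] [102, 103, 106, 100, 102, 104, 100, 101, 145, 153, 163, 175, 177, 148, 84] [35, 131, 174, 178, 177, 164, 156, 168, 219, 238, 238, 237, 238, 239, 236, 238, 239]
```

Wrist and top views agree on the relative move: TCP to about (0.4716, 0.2052). I move above the pocket and start descending.

move_arm([
  [1,[1.2,20,0],0],
  [1,[2,35,0],0],
  [1,[2,35,0],0],
  [1,[2,25,0],0],
  [1,[0,5.3,0],0],
])

```text
t: 7.75
tool_pos: [0.4707, 0.2091, 0.1659]
eef_rot: [0.026, 1.0, 0.0, -0.0]
wrist_force: [0.8, 0.1, -4.8]
finger_gap: 0.0498
grip_force: 30.0
```

move_arm([
  [1,[0,0,15],0],
  [1,[0,0,25],0],
  [1,[0,0,15],0],
  [1,[0,0,7],0],
  [1,[0,0,0],0],
])

```text
t: 8.25
tool_pos: [0.4712, 0.2049, 0.1034]
eef_rot: [0.029, 1.0, -0.001, -0.001]
wrist_force: [0.2, -0.1, -4.0]
finger_gap: 0.0497
grip_force: 30.0
```

move_arm([
  [1,[0,0,2],0],
  [1,[0,0,1],0],
  [1,[0,0,1],0],
  [1,[0,0,1],0],
  [1,[0,0,0],0],
])

```text
t: 8.75
tool_pos: [0.4715, 0.2056, 0.0991]
eef_rot: [0.028, 1.0, 0.0, 0.0]
wrist_force: [-0.2, -0.1, -4.1]
finger_gap: 0.0498
grip_force: 30.0
```

```bash
python3 - <<'E'
from h import *
go(.4716,.2052,.09,86.7)
im=imaging.read_camera("side")[:,:,::-1];cv2.imwrite("pics/s1.png",cv2.resize(im[150:370,260:480],None,fx=2.7,fy=2.7,interpolation=cv2.INTER_CUBIC))
E
```

```text
t 8.75 pos [0.4715 0.2056 0.0991] yaw 86.75 tilt [ 0.  0. -1.] shift [-0.1 -0.4  9.1] roll 0.0008 F [-0.2 -0.1 -4.1] gap 0.0498 q [-0.76  0.2   0.29  1.91 -0.07  1.04  1.07]
```

View pics/s1.png

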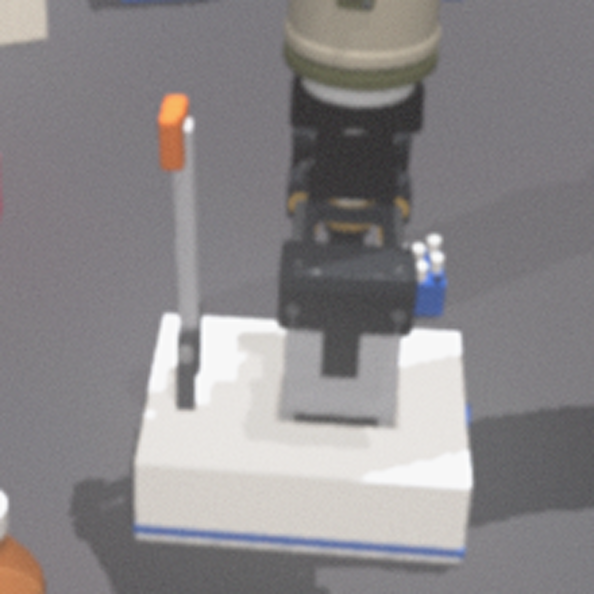

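The side view shows the block (x 280–398 in the crop) hovering centred over the pocket's +y edge strip (293–380). The bar stands clear to the left. I lower it gently.

move_arm([
  [1,[0,0,1],0],
  [1,[0,0,1],0],
  [1,[0,0,1],0],
  [1,[0,0,1],0],
  [1,[0,0,0],0],
])

```text
t: 9.3
tool_pos: [0.4714, 0.2056, 0.0949]
eef_rot: [0.028, 1.0, -0.0, -0.0]
wrist_force: [-0.8, -0.6, -4.9]
finger_gap: 0.0499
grip_force: 30.0
```

move_arm([
  [1,[0,0,0.7],0],
  [1,[0,0,0.7],0],
  [1,[0,0,0.6],0],
  [1,[0,0,0],0],
  [1,[0,0,0],0],
])

```text
t: 9.8
tool_pos: [0.4715, 0.2056, 0.093]
eef_rot: [0.028, 1.0, 0.0, 0.0]
wrist_force: [-0.5, -0.4, -4.9]
finger_gap: 0.0496
grip_force: 30.0
```

move_arm([
  [1,[0,0,0.5],0],
  [1,[0,0,0.5],0],
  [1,[0,0,0.5],0],
  [1,[0,0,0.5],0],
  [1,[0,0,0],0],
])

```text
t: 10.3
tool_pos: [0.4715, 0.2056, 0.0909]
eef_rot: [0.028, 1.0, 0.0, -0.0]
wrist_force: [0.1, 0.7, -4.9]
finger_gap: 0.0499
grip_force: 30.0
```

move_arm([
  [1,[0,0,0.5],0],
  [1,[0,0,0.5],0],
  [1,[0,0,0.5],0],
  [1,[0,0,0.5],0],
  [1,[0,0,0],0],
])

```text
t: 10.8
tool_pos: [0.4715, 0.2056, 0.089]
eef_rot: [0.028, 1.0, 0.0, -0.0]
wrist_force: [-0.5, -0.4, -3.8]
finger_gap: 0.0497
grip_force: 30.0
```

move_arm([
  [1,[0,0,2],0],
  [1,[0,0,2],0],
  [1,[0,0,2],0],
  [1,[0,0,2],0],
  [1,[0,0,1],0],
])

```text
t: 11.3
tool_pos: [0.4714, 0.2055, 0.0797]
eef_rot: [0.028, 1.0, -0.0, -0.0]
wrist_force: [0.5, 0.0, -4.8]
finger_gap: 0.0499
grip_force: 30.0
```

move_arm([
  [1,[0,0,0.7],0],
  [1,[0,0,0.7],0],
  [1,[0,0,0.6],0],
  [1,[0,0,0],0],
  [1,[0,0,0],0],
])

```text
t: 11.8
tool_pos: [0.4715, 0.2056, 0.0781]
eef_rot: [0.028, 1.0, 0.0, 0.0]
wrist_force: [-0.2, 1.3, -4.2]
finger_gap: 0.0501
grip_force: 30.0
```

move_arm([
  [1,[0,0,0.5],0],
  [1,[0,0,0.5],0],
  [1,[0,0,0.5],0],
  [1,[0,0,0],0],
  [1,[0,0,0],0],
])

```text
t: 12.3
tool_pos: [0.4715, 0.2056, 0.0765]
eef_rot: [0.028, 1.0, 0.0, -0.0]
wrist_force: [-0.2, 0.0, -3.7]
finger_gap: 0.0499
grip_force: 30.0
```

move_arm([
  [1,[0,0,0.4],0],
  [1,[0,0,0.4],0],
  [1,[0,0,0.4],0],
  [1,[0,0,0],0],
  [1,[0,0,0],0],
])

```text
t: 12.8
tool_pos: [0.4715, 0.2056, 0.0753]
eef_rot: [0.028, 1.0, 0.0, -0.0]
wrist_force: [-0.4, 0.1, -5.0]
finger_gap: 0.0494
grip_force: 30.0
```

move_arm([
  [1,[0,0,0.4],0],
  [1,[0,0,0.4],0],
  [1,[0,0,0.2],0],
  [1,[0,0,0],0],
  [1,[0,0,0],0],
])

```text
t: 13.3
tool_pos: [0.4715, 0.2056, 0.0743]
eef_rot: [0.028, 1.0, 0.0, -0.0]
wrist_force: [0.0, 0.7, -3.2]
finger_gap: 0.0498
grip_force: 30.0
```

move_arm([
  [1,[0,0,0.4],0],
  [1,[0,0,0.2],0],
  [1,[0,0,0.2],0],
  [1,[0,0,0],0],
  [1,[0,0,0],0],
])

```text
t: 13.8
tool_pos: [0.4715, 0.2056, 0.0735]
eef_rot: [0.028, 1.0, 0.0, -0.0]
wrist_force: [0.2, 0.5, -4.3]
finger_gap: 0.0499
grip_force: 30.0
```

move_arm([
  [1,[0,0,0.4],0],
  [1,[0,0,0.2],0],
  [1,[0,0,0.2],0],
  [1,[0,0,0],0],
  [1,[0,0,0],0],
])

```text
t: 14.3
tool_pos: [0.4715, 0.2056, 0.0728]
eef_rot: [0.028, 1.0, 0.0, 0.0]
wrist_force: [0.0, -0.4, -4.7]
finger_gap: 0.0496
grip_force: 30.0
```

move_arm([
  [1,[0,0,0.4],0],
  [1,[0,0,0.2],0],
  [1,[0,0,0.2],0],
  [1,[0,0,0],0],
  [1,[0,0,0],0],
])

```text
t: 14.8
tool_pos: [0.4715, 0.2056, 0.0719]
eef_rot: [0.028, 1.0, 0.0, 0.0]
wrist_force: [0.3, 0.4, -4.6]
finger_gap: 0.0499
grip_force: 30.0
```

move_arm([
  [1,[0,0,0.4],0],
  [1,[0,0,0.2],0],
  [1,[0,0,0.2],0],
  [1,[0,0,0],0],
  [1,[0,0,0],0],
])

```text
t: 15.3
tool_pos: [0.4715, 0.2056, 0.0711]
eef_rot: [0.028, 1.0, 0.0, 0.0]
wrist_force: [0.3, -1.4, -5.1]
finger_gap: 0.0497
grip_force: 30.0
```

move_arm([
  [1,[0,0,0.4],0],
  [1,[0,0,0.2],0],
  [1,[0,0,0.2],0],
  [1,[0,0,0],0],
  [1,[0,0,0],0],
])

```text
t: 15.8
tool_pos: [0.4716, 0.2057, 0.0706]
eef_rot: [0.028, 1.0, 0.0, 0.0]
wrist_force: [-2.3, -1.7, 4.2]
finger_gap: 0.0495
grip_force: 30.0
```

Contact with the pad came at TCP z ≈ 70.7 mm. I release, rise, shut the fingers and press on the plain strip.

move_arm([
  [0.6,[0,0,-0.3],0],
  [0,[0,0,0],0],
  [-0.5,[0,0,0],0],
  [-0.5,[0,0,0],0],
  [-0.5,[0,0,0],0],
])

```text
t: 16.3
tool_pos: [0.4716, 0.2058, 0.0706]
eef_rot: [0.028, 1.0, 0.0, 0.0]
wrist_force: [0.5, -0.4, 0.1]
finger_gap: 0.063
grip_force: 0.0
```

move_arm([
  [-0.5,[0,0,-5],0],
  [-0.5,[0,0,-10],0],
  [-0.5,[0,0,-15],0],
  [-0.5,[0,0,-15],0],
  [1,[0,0,0],0],
])

```text
t: 16.8
tool_pos: [0.4729, 0.2063, 0.1183]
eef_rot: [0.028, 1.0, 0.001, 0.002]
wrist_force: [0.4, -0.2, -0.6]
finger_gap: 0.0624
grip_force: 0.0
```

move_arm([
  [1,[0,0,0],0],
  [1,[0,0,0],0],
  [1,[0,0,0],0],
  [1,[0,0,0],0],
  [1,[0,0,0],0],
])

```text
t: 17.3
tool_pos: [0.4714, 0.2055, 0.1153]
eef_rot: [0.028, 1.0, -0.0, -0.0]
wrist_force: [0.7, 0.3, -0.5]
finger_gap: 0.025
grip_force: 0.0
```

```bash
python3 - <<'E'
from h import *
go(.4716,.2052,.101,86.7)
im=imaging.read_camera("side")[:,:,::-1];cv2.imwrite("pics/s2.png",cv2.resize(im[150:370,260:480],None,fx=2.7,fy=2.7,interpolation=cv2.INTER_CUBIC))
E
```

```text
t 17.3 pos [0.4714 0.2055 0.1153] yaw 86.75 tilt [-0. -0. -1.] shift [-0.3 -0.3 14.3] roll 0.0008 F [ 0.7  0.3 -0.5] gap 0.025 q [-0.77  0.18  0.29  1.9  -0.06  1.07  1.06]
```

View pics/s2.png

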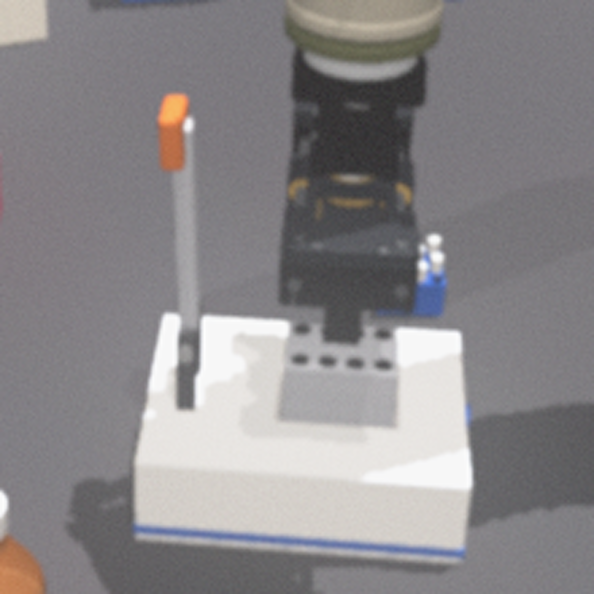

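The side view shows the block square in the pocket, with the fingers over the strip between its two rows of bores (finger at x≈343, block centre ≈340). I press down.

move_arm([
  [1,[0,0,4],0],
  [1,[0,0,4],0],
  [1,[0,0,3],0],
  [1,[0,0,2],0],
  [1,[0,0,1],0],
])

```text
t: 17.85
tool_pos: [0.4714, 0.2056, 0.1013]
eef_rot: [0.028, 1.0, -0.0, -0.0]
wrist_force: [-0.9, -1.2, 0.3]
finger_gap: 0.0003
grip_force: 0.0
```

move_arm([
  [1,[0,0,0.4],0],
  [1,[0,0,0.4],0],
  [1,[0,0,0.4],0],
  [1,[0,0,0.4],0],
  [1,[0,0,0],0],
])

```text
t: 18.35
tool_pos: [0.4715, 0.2056, 0.1]
eef_rot: [0.028, 1.0, 0.0, -0.0]
wrist_force: [-0.6, 0.2, -0.2]
finger_gap: 0.0001
grip_force: 0.0
```

move_arm([
  [1,[0,0,0.3],0],
  [1,[0,0,0.3],0],
  [1,[0,0,0.2],0],
  [1,[0,0,0],0],
  [1,[0,0,0],0],
])

```text
t: 18.85
tool_pos: [0.4715, 0.2056, 0.0992]
eef_rot: [0.028, 1.0, 0.0, -0.0]
wrist_force: [0.8, 0.1, 1.2]
finger_gap: 0.001
grip_force: 0.0
```

move_arm([
  [1,[0,0,0.3],0],
  [1,[0,0,0.3],0],
  [1,[0,0,0.2],0],
  [1,[0,0,0],0],
  [1,[0,0,0],0],
])

```text
t: 19.35
tool_pos: [0.4716, 0.2057, 0.0986]
eef_rot: [0.028, 1.0, 0.0, 0.0]
wrist_force: [-1.1, -0.5, 3.0]
finger_gap: 0.0006
grip_force: 1.7
```

move_arm([
  [1,[0,0,0.2],0],
  [1,[0,0,0.2],0],
  [1,[0,0,0.1],0],
  [1,[0,0,0],0],
  [1,[0,0,0],0],
])

```text
t: 19.85
tool_pos: [0.4716, 0.2056, 0.098]
eef_rot: [0.028, 1.0, 0.0, 0.0]
wrist_force: [0.0, 0.1, 3.8]
finger_gap: 0.0003
grip_force: 1.7
```

move_arm([
  [1,[0,0,0.2],0],
  [1,[0,0,0.1],0],
  [1,[0,0,0.1],0],
  [1,[0,0,0],0],
  [1,[0,0,0],0],
])

```text
t: 20.35
tool_pos: [0.4715, 0.2056, 0.0976]
eef_rot: [0.028, 1.0, 0.0, 0.0]
wrist_force: [-0.7, 0.6, 3.7]
finger_gap: 0.0003
grip_force: 1.6
```

move_arm([
  [1,[0,0,0.2],0],
  [1,[0,0,0.1],0],
  [1,[0,0,0.1],0],
  [1,[0,0,0],0],
  [1,[0,0,0],0],
])

```text
t: 20.85
tool_pos: [0.4715, 0.2056, 0.0971]
eef_rot: [0.028, 1.0, 0.0, -0.0]
wrist_force: [0.3, -0.2, 2.2]
finger_gap: 0.0005
grip_force: 1.6
```

move_arm([
  [1,[0,0,0.1],0],
  [1,[0,0,0.1],0],
  [1,[0,0,0.1],0],
  [1,[0,0,0.1],0],
  [1,[0,0,0],0],
])

```text
t: 21.35
tool_pos: [0.4716, 0.2056, 0.0969]
eef_rot: [0.028, 1.0, 0.0, 0.0]
wrist_force: [1.1, 0.3, 5.7]
finger_gap: 0.0002
grip_force: 2.8
```

move_arm([
  [1,[0,0,0.1],0],
  [1,[0,0,0.1],0],
  [1,[0,0,0],0],
  [1,[0,0,0],0],
  [1,[0,0,0],0],
])

```text
t: 21.85
tool_pos: [0.4717, 0.2057, 0.0969]
eef_rot: [0.028, 1.0, 0.0, 0.0]
wrist_force: [0.0, -0.2, 7.9]
finger_gap: 0.0006
grip_force: 3.5
```

move_arm([
  [1,[0,0,0.1],0],
  [1,[0,0,0.1],0],
  [1,[0,0,0.1],0],
  [1,[0,0,0],0],
  [1,[0,0,0],0],
])

```text
t: 22.35
tool_pos: [0.4717, 0.2057, 0.0968]
eef_rot: [0.028, 1.0, 0.0, 0.0]
wrist_force: [-1.5, -1.7, 8.6]
finger_gap: 0.0006
grip_force: 4.6
```

move_arm([
  [1,[0,0,0.2],0],
  [1,[0,0,0.1],0],
  [1,[0,0,0.1],0],
  [1,[0,0,0],0],
  [1,[0,0,0],0],
])

```text
t: 22.85
tool_pos: [0.4719, 0.2058, 0.0967]
eef_rot: [0.028, 1.0, 0.0, 0.0]
wrist_force: [-1.5, -1.8, 11.0]
finger_gap: 0.0005
grip_force: 5.9
```

move_arm([
  [1,[0,0,0.2],0],
  [1,[0,0,0.2],0],
  [1,[0,0,0.1],0],
  [1,[0,0,0],0],
  [1,[0,0,0],0],
])

```text
t: 23.35
tool_pos: [0.472, 0.2059, 0.0966]
eef_rot: [0.028, 1.0, 0.001, 0.0]
wrist_force: [-2.9, -1.8, 15.2]
finger_gap: 0.0006
grip_force: 7.6
```

```bash
python3 - <<'E'
from h import *
s=sensors.sense();print(s["wrist_force"],s["tool_pos"],s["wrist_torque"])
E
```

```text
[-2.85774429 -1.78897871 15.17357457] [0.47201644 0.20587073 0.09655602] [-0.29889583  0.66506016 -0.02076285]
```

move_arm([
  [1,[0,0,0],0],
  [1,[0,0,0],0],
  [1,[0,0,0],0],
  [1,[0,0,0],0],
  [1,[0,0,0],0],
])

```text
t: 23.85
tool_pos: [0.472, 0.2059, 0.0966]
eef_rot: [0.028, 1.0, 0.001, 0.0]
wrist_force: [-3.3, -1.3, 15.6]
finger_gap: 0.0003
grip_force: 7.6
```

move_arm([
  [1,[0,0,0.1],0],
  [1,[0,0,0],0],
  [1,[0,0,0],0],
  [1,[0,0,0],0],
  [1,[0,0,0],0],
])

```text
t: 24.35
tool_pos: [0.472, 0.2059, 0.0966]
eef_rot: [0.028, 1.0, 0.001, 0.001]
wrist_force: [-3.7, -1.4, 16.3]
finger_gap: 0.0004
grip_force: 8.0
```

move_arm([
  [1,[0,0,0],0],
  [1,[0,0,0],0],
  [1,[0,0,0],0],
  [1,[0,0,0],0],
  [1,[0,0,0],0],
])

```text
t: 24.85
tool_pos: [0.472, 0.2059, 0.0965]
eef_rot: [0.028, 1.0, 0.001, 0.001]
wrist_force: [-3.0, -1.1, 16.2]
finger_gap: 0.0003
grip_force: 8.0
```

The block is hard home: 15–16 N held for over 1 s, block top at about 96.6 mm. Next I rise and go over to the outer side of the bar.

move_arm([
  [1,[0,0,-5],0],
  [1,[0,0,-20],0],
  [1,[0,0,-40],0],
  [1,[0,0,-40],0],
  [1,[0,0,-40],0],
])

```text
t: 25.35
tool_pos: [0.4709, 0.2052, 0.2413]
eef_rot: [0.028, 1.0, -0.0, -0.001]
wrist_force: [0.6, 1.7, -0.5]
finger_gap: 0.0006
grip_force: 0.0
```

move_arm([
  [1,[0,0,-40],0],
  [1,[0,0,-25],0],
  [1,[-10,0,0],0],
  [1,[-30,0,0],0],
  [1,[-40,0,0],0],
])

```text
t: 25.85
tool_pos: [0.5515, 0.2015, 0.3048]
eef_rot: [0.027, 1.0, 0.0, -0.0]
wrist_force: [0.8, 0.3, 1.1]
finger_gap: 0.0008
grip_force: 0.0
```

move_arm([
  [1,[-40,0,0],0],
  [1,[-20,0,0],0],
  [1,[0,0,0],0],
  [1,[0,0,0],0],
  [1,[0,0,0],0],
])

```text
t: 26.35
tool_pos: [0.6106, 0.1978, 0.3048]
eef_rot: [0.028, 1.0, 0.0, -0.0]
wrist_force: [-0.7, 0.3, -0.3]
finger_gap: 0.0006
grip_force: 0.0
```

```bash
cat >> h.py <<'E'
O=np.array([.4915,.2044,0]);th=np.radians(-3.3);ex=np.array([np.cos(th),np.sin(th),0]);ey=np.array([-np.sin(th),np.cos(th),0])
def mixpos():
    s=sensors.sense();d=s["tool_pos"]-O;print("t",round(s["t"],2),"mix",(np.array([d@ex,d@ey,d[2]])*1000).round(1),"F",[(s["wrist_force"]@v).round(1) for v in(ex,ey,[0,0,1])])
E
python3 - <<'E'
from h import *
mixpos();go(*(O+.122*ex+[0,0,.24]),86.7)
im=imaging.read_camera("side")[:,:,::-1];cv2.imwrite("pics/s3.png",cv2.resize(im[100:370,240:480],None,fx=2.2,fy=2.2,interpolation=cv2.INTER_CUBIC))
t=imaging.read_camera("top")[:,:,::-1];cv2.imwrite("pics/t3.png",t)
E
```

```text
t 26.35 mix [1.192e+02 3.000e-01 3.048e+02] F [np.float64(-0.7), np.float64(0.2), np.float64(-0.3)]
t 26.35 pos [0.6106 0.1978 0.3048] yaw 86.77 tilt [-0.001  0.    -1.   ] shift [-2.8 -0.3 64.8] roll 0.0012 F [-0.7  0.3 -0.3] gap 0.0006 q [-0.66  0.35  0.38  1.29 -0.13  1.52  1.22]
```

View pics/s3.png

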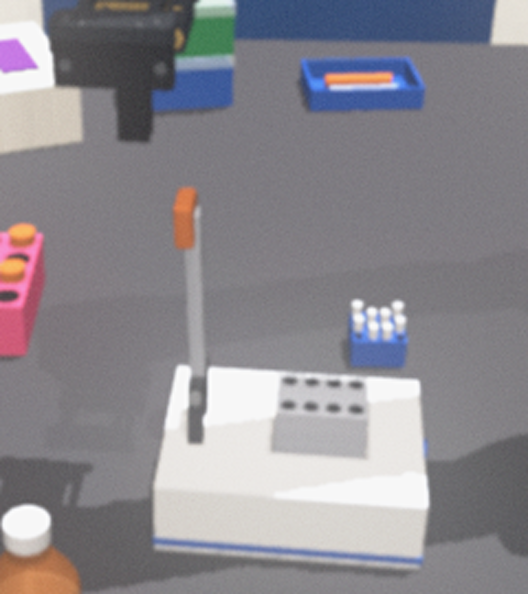

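The side view shows the block seated in the pocket and the paddle at crop (186,218). The shut fingers are clear on its outer side at (135,110), and the racks and bottle are undisturbed. I lower behind the paddle and compute the arc.

move_arm([
  [1,[0,0,15],0],
  [1,[0,0,25],0],
  [1,[0,0,15],0],
  [1,[0,0,10],0],
  [1,[0,0,0],0],
])

```text
t: 26.95
tool_pos: [0.6105, 0.1976, 0.2387]
eef_rot: [0.028, 1.0, -0.0, -0.001]
wrist_force: [0.0, 0.3, -0.3]
finger_gap: 0.0006
grip_force: 0.0
```

move_arm([
  [1,[5,0,0],0],
  [1,[5,0,0],0],
  [1,[4,0,0],0],
  [1,[2,0,0],0],
  [1,[0,0,0],0],
])

```text
t: 27.45
tool_pos: [0.5951, 0.1987, 0.2407]
eef_rot: [0.028, 1.0, 0.0, 0.0]
wrist_force: [0.3, 0.0, -0.1]
finger_gap: 0.0009
grip_force: 0.0
```

```bash
python3 - <<'E'
from h import *
mixpos()
p=None
for k,a in enumerate(np.r_[1.6:0.0001:-.0667,0]):
    f=a+.0867;q=np.array([75-138.5*np.cos(f)+9.5,105.5+138.5*np.sin(f)])
    if p is not None: print(k,a.round(2),"pos",q.round(1),"tx,tz",(p-q).round(1))
    else: print(q)
    p=q
E
```

```text
t 27.45 mix [103.8   0.3 240.7] F [np.float64(0.3), np.float64(0.0), np.float64(-0.1)]
[100.51674187 243.0707599 ]
1 1.53 pos [ 91.3 243.8] tx,tz [ 9.2 -0.8]
2 1.47 pos [ 82.1 244. ] tx,tz [ 9.2 -0.1]
3 1.4 pos [ 72.9 243.5] tx,tz [9.2 0.5]
4 1.33 pos [ 63.7 242.4] tx,tz [9.2 1.1]
5 1.27 pos [ 54.6 240.7] tx,tz [9.1 1.7]
6 1.2 pos [ 45.7 238.4] tx,tz [8.9 2.3]
7 1.13 pos [ 36.9 235.6] tx,tz [8.8 2.9]
8 1.07 pos [ 28.3 232.1] tx,tz [8.6 3.5]
9 1.0 pos [ 20.  228.1] tx,tz [8.3 4. ]
10 0.93 pos [ 12.  223.5] tx,tz [8.  4.6]
11 0.87 pos [  4.3 218.4] tx,tz [7.7 5.1]
12 0.8 pos [ -3.1 212.8] tx,tz [7.3 5.6]
13 0.73 pos [-10.  206.7] tx,tz [7.  6.1]
14 0.67 pos [-16.6 200.2] tx,tz [6.5 6.5]
15 0.6 pos [-22.7 193.3] tx,tz [6.1 6.9]
16 0.53 pos [-28.3 185.9] tx,tz [5.6 7.3]
17 0.47 pos [-33.4 178.2] tx,tz [5.1 7.7]
18 0.4 pos [-38.  170.2] tx,tz [4.6 8. ]
19 0.33 pos [-42.  161.9] tx,tz [4.  8.3]
20 0.27 pos [-45.5 153.3] tx,tz [3.5 8.6]
21 0.2 pos [-48.4 144.6] tx,tz [2.9 8.8]
22 0.13 pos [-50.7 135.6] tx,tz [2.3 8.9]
23 0.07 pos [-52.4 126.6] tx,tz [1.7 9.1]
24 0.0 pos [-53.5 117.5] tx,tz [1.1 9.1]
```

move_arm([
  [1,[3,0,0],0],
  [1,[3,0,-0.5],0],
  [1,[3,0,-0.5],0],
  [1,[3,0,-0.5],0],
  [1,[0,0,0],0],
])

```text
t: 27.95
tool_pos: [0.583, 0.1992, 0.2419]
eef_rot: [0.028, 1.0, 0.0, -0.0]
wrist_force: [0.9, -0.0, -0.8]
finger_gap: 0.0008
grip_force: 0.5
```

```bash
python3 - <<'E'
from h import *
mixpos()
E
```

```text
t 27.95 mix [9.170e+01 1.000e-01 2.419e+02] F [np.float64(0.9), np.float64(0.0), np.float64(-0.8)]
```

move_arm([
  [1,[7,0,0],0],
  [1,[9,0,0],0],
  [1,[9,0,0],0],
  [1,[9,0,0.5],0],
  [1,[7,0,0.8],0],
])

```text
t: 28.45
tool_pos: [0.5414, 0.2017, 0.2405]
eef_rot: [0.028, 1.0, 0.0, 0.0]
wrist_force: [2.1, 0.5, -0.1]
finger_gap: 0.0004
grip_force: 0.8
```

```bash
python3 - <<'E'
from h import *
mixpos()
im=imaging.read_camera("side")[:,:,::-1];cv2.imwrite("pics/s4.png",cv2.resize(im[100:370,240:480],None,fx=2.2,fy=2.2,interpolation=cv2.INTER_CUBIC))
E
```

```text
t 28.45 mix [5.000e+01 2.000e-01 2.405e+02] F [np.float64(2.1), np.float64(0.6), np.float64(-0.1)]
```

View pics/s4.png

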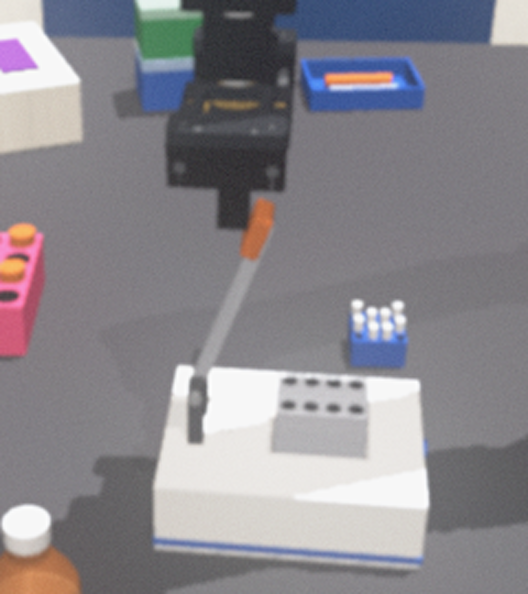

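The side view shows the fingertip pushing the paddle at its middle (crop ~(250,228)), with the bar swinging over. I continue along the arc.

move_arm([
  [1,[5,0,2],0],
  [1,[8.8,0,2.8],0],
  [1,[8.6,0,3.5],0],
  [1,[8.3,0,4],0],
  [1,[8,0,4.6],0],
])

```text
t: 29.0
tool_pos: [0.5029, 0.2039, 0.2232]
eef_rot: [0.028, 1.0, 0.0, -0.0]
wrist_force: [0.4, 0.3, 1.4]
finger_gap: 0.0009
grip_force: 0.8
```

move_arm([
  [1,[7.7,0,5.1],0],
  [1,[7.3,0,5.6],0],
  [1,[7,0,6.1],0],
  [1,[6.5,0,6.5],0],
  [1,[6,0,6.8],0],
])

```text
t: 29.5
tool_pos: [0.4687, 0.2058, 0.1929]
eef_rot: [0.028, 1.0, 0.0, -0.0]
wrist_force: [1.1, 0.0, 1.1]
finger_gap: 0.0008
grip_force: 0.7
```

```bash
python3 - <<'E'
from h import *
mixpos()
E
```

```text
t 29.5 mix [-2.280e+01  1.000e-01  1.929e+02] F [np.float64(1.1), np.float64(0.1), np.float64(1.1)]
```

On track at a≈0.6. I continue to a≈0.2.

move_arm([
  [1,[5.6,0,7.2],0],
  [1,[5.1,0,7.7],0],
  [1,[4.6,0,8],0],
  [1,[4,0,8.3],0],
  [1,[3.5,0,8.5],0],
])

```text
t: 30.0
tool_pos: [0.4462, 0.2071, 0.153]
eef_rot: [0.028, 1.0, 0.0, -0.0]
wrist_force: [0.6, 0.4, 0.6]
finger_gap: 0.0002
grip_force: 0.6
```

move_arm([
  [1,[2.9,0,8.5],0],
  [1,[2.3,0,8],0],
  [1,[1.5,0,6],0],
  [1,[0.6,0,4],0],
  [1,[0,0,2],0],
])

```text
t: 30.5
tool_pos: [0.439, 0.2073, 0.1248]
eef_rot: [0.028, 1.0, -0.0, -0.0]
wrist_force: [-0.1, 0.5, 1.1]
finger_gap: 0.0003
grip_force: 0.6
```

```bash
python3 - <<'E'
from h import *
mixpos()
E
```

```text
t 30.5 mix [-5.260e+01 -1.000e-01  1.248e+02] F [np.float64(-0.1), np.float64(0.5), np.float64(1.1)]
```

move_arm([
  [1,[0.5,0,2],0],
  [1,[0,0,1.5],0],
  [1,[0,0,1],0],
  [1,[0,0,1],0],
  [1,[0,0,0],0],
])

```text
t: 31.0
tool_pos: [0.4388, 0.2075, 0.1197]
eef_rot: [0.028, 1.0, 0.0, 0.0]
wrist_force: [0.1, -1.0, 1.2]
finger_gap: 0.0003
grip_force: 0.4
```

move_arm([
  [1,[0,0,0.7],0],
  [1,[0,0,0.5],0],
  [1,[0,0,0.5],0],
  [1,[0,0,0],0],
  [1,[0,0,0],0],
])

```text
t: 31.5
tool_pos: [0.4388, 0.2075, 0.118]
eef_rot: [0.028, 1.0, 0.0, 0.0]
wrist_force: [-0.5, 0.6, 0.9]
finger_gap: 0.0006
grip_force: 0.4
```

move_arm([
  [1,[0,0,0.5],0],
  [1,[0,0,0.5],0],
  [1,[0,0,0.5],0],
  [1,[0,0,0],0],
  [1,[0,0,0],0],
])

```text
t: 32.0
tool_pos: [0.4388, 0.2076, 0.1167]
eef_rot: [0.028, 1.0, 0.0, 0.0]
wrist_force: [-1.7, 0.5, 3.3]
finger_gap: 0.0001
grip_force: 2.1
```

move_arm([
  [1,[0,0,0.4],0],
  [1,[0,0,0.3],0],
  [1,[0,0,0.3],0],
  [1,[0,0,0],0],
  [1,[0,0,0],0],
])

```text
t: 32.5
tool_pos: [0.4388, 0.2075, 0.1158]
eef_rot: [0.028, 1.0, 0.0, 0.0]
wrist_force: [-3.5, -0.1, 6.7]
finger_gap: 0.0006
grip_force: 3.5
```

move_arm([
  [1,[0,0,0.4],0],
  [1,[0,0,0.4],0],
  [1,[0,0,0.4],0],
  [1,[0,0,0],0],
  [1,[0,0,0],0],
])

```text
t: 33.0
tool_pos: [0.4388, 0.2076, 0.1149]
eef_rot: [0.028, 1.0, 0.0, 0.0]
wrist_force: [-3.1, -1.5, 10.5]
finger_gap: 0.0009
grip_force: 5.1
```

move_arm([
  [1,[0,0,0.2],0],
  [1,[0,0,0],0],
  [1,[0,0,0],0],
  [1,[0,0,0],0],
  [1,[0,0,0],0],
])

```text
t: 33.5
tool_pos: [0.4388, 0.2076, 0.1148]
eef_rot: [0.028, 1.0, 0.0, 0.0]
wrist_force: [-2.9, -1.3, 11.2]
finger_gap: 0.0004
grip_force: 5.3
```

Firmly on its stop at about 11 N. I back off, rise clear, and check.

move_arm([
  [1,[0,0,-2],0],
  [1,[0,0,-5],0],
  [1,[0,0,-15],0],
  [1,[0,0,-35],0],
  [1,[0,0,-40],0],
])

```text
t: 34.0
tool_pos: [0.4381, 0.2068, 0.2113]
eef_rot: [0.029, 1.0, -0.001, -0.001]
wrist_force: [0.6, 0.3, 0.5]
finger_gap: 0.0002
grip_force: 0.0
```

move_arm([
  [1,[0,0,-35],0],
  [1,[0,0,-15],0],
  [1,[0,0,0],0],
  [1,[0,0,0],0],
  [1,[0,0,0],0],
])

```text
t: 34.5
tool_pos: [0.4382, 0.2071, 0.2597]
eef_rot: [0.028, 1.0, -0.001, -0.001]
wrist_force: [-0.9, -0.7, -1.1]
finger_gap: 0.0001
grip_force: 0.0
```

```bash
python3 - <<'E'
from h import *
mixpos()
im=imaging.read_camera("side")[:,:,::-1];cv2.imwrite("pics/s5.png",cv2.resize(im[180:370,260:480],None,fx=2.6,fy=2.6,interpolation=cv2.INTER_CUBIC))
h=cv2.cvtColor(im.copy(),cv2.COLOR_BGR2HSV);o=cv2.inRange(h,(3,140,90),(20,255,255));o[:, :330]=0;o[:240]=0;o[370:]=0
ys,xs=np.nonzero(o);print(len(xs),xs.mean(),ys.mean(),xs.min(),xs.max(),ys.min(),ys.max())
ms=imaging.camera_model("side")
for a in(0,.03,.06):
    P=[O+75e-3*ex+[0,0,.1055]+r*(-np.cos(a)*ex+np.sin(a)*np.array([0,0,1]))+n*(np.sin(a)*ex+np.cos(a)*np.array([0,0,1]))+y*ey for r in(.121,.155) for n in(-.002,.012) for y in(-.017,.017)]
    q=proj(ms,P);print(a,q.min(0).round(1),q.max(0).round(1))
E
```

```text
t 34.5 mix [-53.4  -0.4 259.7] F [np.float64(-0.9), np.float64(-0.8), np.float64(-1.1)]
187 413.1229946524064 273.24598930481284 404 421 267 280
0 [400.5 264.1] [422.1 283.9]
0.03 [400.7 262.3] [422.1 281.6]
0.06 [400.7 260.5] [422.  279.2]
```

View pics/s5.png

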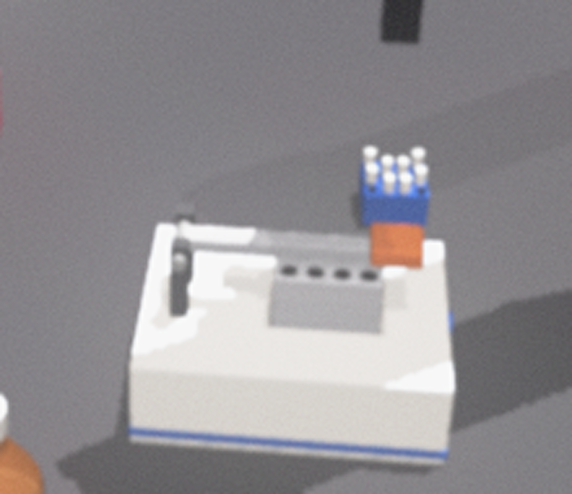

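The side view shows the bar level over the block with its paddle at crop (397,245). The block is seated, the blue rack is in place, and the gripper is clear above. I hand it in.

```bash
python3 -c "
from workcell import workorder;print(workorder.job_done())"
```

```text
the job is handed in; nothing more can be done
None
```

The job is handed in at about 34.6 s: the block is hard home after 15–16 N held for over 1 s, and the bar was then swung shut onto its stop at about 11 N and released, with the gripper clear and the racks and bottle never touched.

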